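Let the ratcheted arm rest down

TASK

The blood-draw arm rest on the desk has been left wound up. Throw its ratchet pawl back clear of the wheel, turn the wheel back by its bar grip until the rest is right down on its stop, then swing the pawl back fully into the teeth and let go. Leave the other things on the desk where they are.

Things in the scene. Friction and masses are not known exactly. Their poses are not given: they have to be found in the camera images.
- unit: the arm-rest unit, fixed, housing 250 mm wide; its face slopes up away from the robot at 25 degrees. Origin on the desk, 105 mm below where the wheel's axis meets the face. x away from the robot, y left, z up. In this frame the face's up-slope is (0.906, 0, 0.423), left (0, 1, 0), outward normal (-0.423, 0, 0.906). The rest overhangs the face's top: come in square to the face.
- wheel (a joint): ratchet wheel angle about the face normal, rad: 0 = fully back, rest on its hard stop; grows, anticlockwise seen from outside, as the rest is wound up (to 2.7). Turning back is clockwise. 10 teeth, 116 mm across, its top 16 mm out from the face, hub 22 mm. Some 0.2 N m turns it back; it stays where left. A tooth meeting the lowered pawl blocks turning back.
- knob (a point): centre of the grip on the wheel's axis, 45 mm out from the face: a black bar 56 mm long, 16 mm thick, reaching from 20 to 64 mm out. Its frame turns with the wheel: z is the face's outward normal, x runs along the bar; with the wheel at 0 the bar points up-slope.
- pawl (a joint): pawl angle about its pivot, rad: 0 = fully down between the teeth (to 0.2 when it lies on a tooth); grows as it is lifted clear, clockwise seen from outside, to a stop at 1.05. Moves freely; its weight holds it in the teeth, and past about 0.6 holds it thrown back on the stop. A tooth bearing on it makes it a few N stiffer to lift.
- pawl_post (a point): middle of the pawl's round steel post, 43 mm out from the face: 14 mm across, reaching from 15 to 65 mm out, square to the face, at the end of the pawl's lever (top 15 mm out). It moves in an arc of 75 mm radius about the pivot, in the face's plane: at pawl 0 the direction from pivot to post is 25 degrees left of up-slope, at 1.05 it is 35 degrees right. z of its frame is the face normal.
- pawl_pivot (a point): the pawl's pivot, on the face: 35.5 mm up-slope and 96.5 mm to the right of the wheel's axis. Its boss stands 22 mm out, 20 mm across.
- rest_pad (a point): middle of the underside of the grey arm-rest pad (110 x 280 x 36 mm, long side along the unit's y), behind and above the face. Fully down it is 299 mm above the desk (its steel plate 6 mm lower), 20 mm higher per radian on the wheel; its near edge is 130 mm in x from the unit's origin.
- gel: bystander, loose: hand-gel bottle, 60 mm across, 150 mm tall, left of the unit; origin under its centre
- swab_cup: bystander, loose: steel cup, 72 mm across, 90 mm tall, right of the unit; origin under its centre
- tissues: bystander, loose: cardboard tissue box, 120 mm cube; origin under its centre
- dish: bystander, loose: shallow steel dish, 90 x 170 x 30 mm, left of the unit; origin under its centre
- tape: bystander, loose: roll of tape lying flat, 70 mm across, 20 mm high, in front of the unit; origin under its centre
- marker: bystander, loose: black marker pen, 14 mm thick, 120 mm long, lying in front of the unit; origin under its centre
- mug: bystander, loose: white mug, 80 mm across, 90 mm tall; origin under its centre

How it is judged:
By the outcome, as a careful person would: the job done as asked, in the order asked, and still so for the second after the job is handed in, with the robot touching nothing.
It also fails if it takes over 70 s, if anything falls off the work surface, if the arm or the gripper's body presses on something with over 40 N, if the wrist force passes 120 N, or if a joint passes its speed limit or range.

ROBOT

A 6-joint arm with a two-finger parallel gripper is mounted at the origin on the work surface. World frame = base frame: x ahead of the robot, y to its left, z up, the work surface at z = 0. Lengths are in m, angles in rad, forces in N, time in s.
With the tool pointing down it reaches from about 0.25 to 0.725 m from the base axis. Payload 4 kg.
Tool frame: the origin (TCP) lies midway between the tips of the shut fingers; the grasp point (between the pads) lies 19 mm behind it; z points along the fingers, y is the line along which they close (so a half turn about z gives the same grasp; the last joint's range is limited). The gripper opens to 85 mm and grips with 20 to 120 N. Pads are 22 mm wide; open, the fingers measure 114 mm over their backs; the gripper's body (76 mm by 85 mm) begins 54 mm behind the grasp point. The pads swing forward as they close: fully open they stand 13 mm farther back than shut.
Start: joints at [-1.334, 0.241, 0.005, 1.335, 0, 1.571], TCP at [0.117, -0.486, 0.193] pointing down, gripper open.
Joint ranges: [-2.72, 2.72], [-1.05, 1.87], [-1.09, 1.28], [-1.99, 2.15], [-1.42, 1.44], [-3.14, 3.14]. Speed limits (rad/s): [2.79, 2.79, 3.14, 3.14, 3.14, 3.14].

INTERFACE

Orientations are given as a unit quaternion [x, y, z, w].
In Python, from workcell import bot gives the robot as it stands. The module is installed in compiled form; this text tells all that it offers.
- The arm moves only by the tool drive_tool, never from a script. Its arguments are lists of equal length, an entry for each row: "slide": the shift along the tool's x, y, z scaled (see below), a list of three; "rotation": the turn, a rotation vector about the tool's x, y, z scaled (see below), a list of three. A call has exactly 8 rows; each row is the pose to reach, as a shift and turn from the pose commanded when the call began, along the tool's axes at that moment; what a row does not reach only later rows make up. The controller multiplies each number of a shift by 250 mm and each number of a turn by 0.5 rad. A row lasts 1/8 s, in which the tool goes at most 62.5 mm and 10.7 degrees, less where a joint would pass 70% of its speed; a pose out of reach is approached as far as the arm can. A call with a number of a shift or a turn outside -1 to 1 is refused whole. A call with a gripper value outside its range is refused whole. "gripper" is the opening, from 0 (shut) to 1 (fully open), set as the call begins (left out, the last holds). The fingers move at their own pace and stop on an object; the grip force is fixed at half the most. Time passes only in rows, so rows that repeat a pose let the fingers close, or fill a call up. It gives the time, the measured TCP pose, the force, the opening and the grip force at its end, in the units of the state.
- bot.get_obs(): the state, without advancing time (a new reading comes with each control period).
- bot.camera(name): name is "side" or "top" or "wrist"; returns a dict with "image" (400x640x3 uint8, red, green, blue), "z_map" (400x640 float32, m along the optical axis (not along the pixel's ray), 0 where there is no reading), "camera_matrix" (3x3 intrinsics, pixels), "xyz" and "orientation" of the camera in the world. Camera axes: x right, y up, looking along -z (the intrinsics and any distortion apply to the point x, -y, -z); pixel columns grow to the right and rows downward; lengths in m; the calibration is good to about 2 mm. A picture is of the moment at which its call begins.
- bot.job_done(): hands the job in; it is judged then, once.
The state is a dict: "clock": time; "joint_pos": joint angles; "joint_vel": joint speeds; "tau": joint torques, N m; "eef_pos": TCP position; "tool_rot": TCP orientation; "ft_force": force on the tool from outside, world axes, zero at the start; "ft_torque": the same for the moment, N m; "grip_width": finger opening in m; "grasp_force": force on a finger pad.
Only numpy, scipy, OpenCV 4.12 (cv2) and the standard library are available. Lean on these libraries where they do the work, as an engineer would, in place of code of your own. Each camera call takes 0.05 s, during which the arm holds its last target. There are 200 camera calls.

## Working session

There is one attempt and no reset: what is moved stays moved. The work goes in short steps, Python scripts to look and compute and a tool call to move; the robot and the scene stay as the last step left them, time stands still between calls to the robot, and variables do not carry over. Pictures are saved under pics/ and viewed, at most 10 in all, crops included, and the job is handed in when it is done.

Besides the shell and the picture viewer there is one more tool, called by a JSON object that holds its "op" and its "data". drive_tool: Moves the arm, as the interface text tells. Shifts and turns lie within -1 to 1; 1 stands for 250 mm of shift or 0.5 rad of turn. Its arguments: {"type":"object","properties":{"slide":{"type":"array","items":{"type":"array","items":{"type":"number"}}},"rotation":{"type":"array","items":{"type":"array","items":{"type":"number"}}},"gripper":{"type":"number"}},"required":["slide","rotation"]}

```bash
mkdir -p pics; ls
cat > h.py <<'E'
import numpy as np,cv2
from scipy.spatial.transform import Rotation as R
from workcell import bot
def snap(n):
    c=bot.camera(n); K=np.array(c["camera_matrix"]); z=c["z_map"]
    v,u=np.mgrid[0:z.shape[0],0:z.shape[1]]
    p=np.stack([(u-K[0,2])/K[0,0]*z,-(v-K[1,2])/K[1,1]*z,-z],-1)
    c["P"]=p@R.from_quat(c["orientation"]).as_matrix().T+np.array(c["xyz"]); c["P"][z==0]=np.nan
    return c
def save(c,f): cv2.imwrite(f,c["image"][:,:,::-1])
E
python3 - <<'E'
from h import *
np.set_printoptions(precision=3,suppress=True)
a=snap("top");b=snap("side")
for c in(a,b): print(c["xyz"],R.from_quat(c["orientation"]).as_matrix().tolist(),c["camera_matrix"])
cv2.imwrite("pics/1.png",cv2.resize(np.vstack([a["image"],b["image"]])[:,:,::-1],(480,600)))
save(a,"pics/top.png");save(b,"pics/side.png")
print(bot.get_obs())
E
```

```text
pics
[ 0.411 -0.093  1.583] [[0.0073278317767622725, 0.9939545035771876, -0.10954792421620005], [-0.9998868421017723, 0.005843785254172895, -0.013861932248025226], [-0.013137955442046635, 0.10963710591095494, 0.9938848520499108]] [[475.067   0.    313.278]
 [  0.    475.067 197.89 ]
 [  0.      0.      1.   ]]
[0.289 0.804 0.869] [[-0.9546729777770337, 0.1808214246864035, -0.23643840186549814], [-0.29761672336073114, -0.5668532821292849, 0.7681807355793815], [0.004877650905252676, 0.8037294127463774, 0.5949749907416361]] [[466.977   0.    324.059]
 [  0.    466.977 197.397]
 [  0.      0.      1.   ]]
{'clock': 0.1, 'joint_pos': array([-1.334,  0.241,  0.004,  1.335, -0.   ,  1.571]), 'joint_vel': array([-0.001, -0.   ,  0.003,  0.001,  0.001,  0.001]), 'tau': array([  0.   , -37.314,  25.301,   0.011,  -0.   ,  -0.   ]), 'eef_pos': array([ 0.117, -0.485,  0.192]), 'tool_rot': array([ 0.993,  0.118, -0.   , -0.001]), 'ft_force': array([ 0.385,  0.187, -0.508]), 'ft_torque': array([-0.023,  0.018, -0.001]), 'grasp_force': 0.0, 'grip_width': 0.08555215363330083}
```

View pics/top.png

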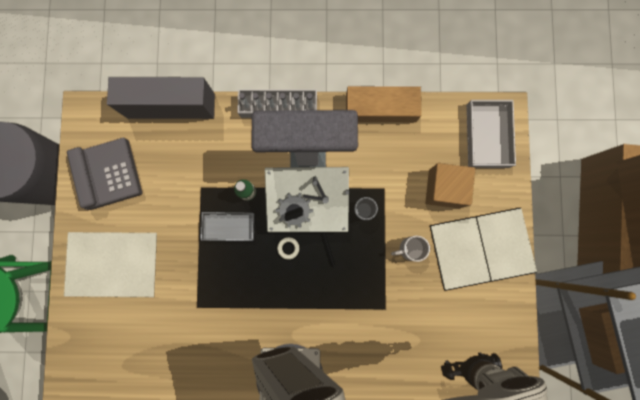

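View pics/side.png

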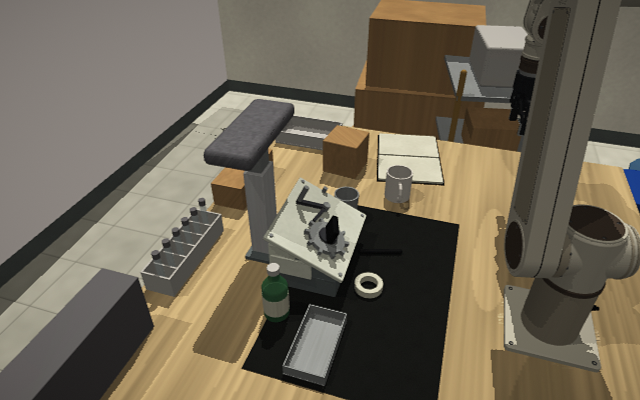

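The top view shows the face at about u 265–349, v 168–232, with the wheel near (293,210) and the pawl near (315,187). In the side view the knob is at about (333,230) and the pawl post at about (299,190). Next I measure the face frame from depth.

Run:
```python
from h import *
np.set_printoptions(precision=4,suppress=True)
for n,(u0,u1,v0,v1) in {"top":(262,353,164,236),"side":(262,370,172,285)}.items():
    c=snap(n); im=c["image"][v0:v1,u0:u1].astype(int); P=c["P"][v0:v1,u0:u1]
    m=(im.min(-1)>130)&np.isfinite(P[...,0])&(P[...,2]>.03)
    Q=P[m]; keep=np.ones(len(Q),bool)
    for _ in range(6):
        ce=Q[keep].mean(0); nn=np.linalg.svd(Q[keep]-ce)[2][2]; nn*=np.sign(nn[2]); d=(Q-ce)@nn; keep=abs(d)<max(.004,0)if _ else abs(d)<.015
    print(n,len(Q),keep.sum(),"c",ce,"n",nn,"slope",np.degrees(np.arccos(nn[2])),"yaw",np.degrees(np.arctan2(-nn[1],-nn[0])))
    up=np.array([0,0,1])-nn[2]*nn; up/=np.linalg.norm(up); L=np.cross(nn,up)
    F=np.stack([(P-ce)@up,(P-ce)@L,(P-ce)@nn],-1)
    f2=F[m][keep][:,:2].astype(np.float32); r=cv2.minAreaRect(f2*1000); print("rect",r)
    # wheel top
    w=(abs(F[...,2]-.016)<.005)&(im.max(-1)<200); 
    k=(F[...,2]>.028)&(F[...,2]<.075)&(abs(F[...,0])<.12)&(abs(F[...,1])<.13)
    np.savez(n+".npz",F=F,im=im,P=P,ce=ce,nn=nn,up=up,L=L)
    # draw face-map coloured by height: x right = -L, y down=-up, 2px/mm
    can=np.zeros((560,600,3),np.uint8)
    for f,col in zip(F.reshape(-1,3),im.reshape(-1,3)):
        if not np.isfinite(f[0]) or abs(f[2])>.08: continue
        x,y=int(300-f[1]*2000),int(280-f[0]*2000)
        h=int(np.clip(f[2]*1000+10,0,80)*3); cv2.circle(can,(x,y),2,cv2.applyColorMap(np.uint8([[h]]),2)[0,0].tolist(),-1)
    cv2.imwrite(f"pics/map_{n}.png",can)
a,b=[cv2.imread(f"pics/map_{n}.png") for n in("top","side")]
cv2.imwrite("pics/map.png",cv2.resize(np.hstack([a,b]),(800,374)))
```

```text
top 3637 2943 c [ 0.5737 -0.0625  0.1211] n [-0.4221 -0.0043  0.9066] slope 24.96700595703747 yaw 0.5821295368894844
rect ((-7.7739105224609375, 9.411125183105469), (206.44439697265625, 253.58412170410156), 0.7305786609649658)
side 3671 3466 c [ 0.569  -0.0439  0.1191] n [-0.4222 -0.0053  0.9065] slope 24.978161944774033 yaw 0.7160301973321503
rect ((-5.171051025390625, -49.47955322265625), (207.4874725341797, 335.10662841796875), 0.19466006755828857)
```

View pics/map.png

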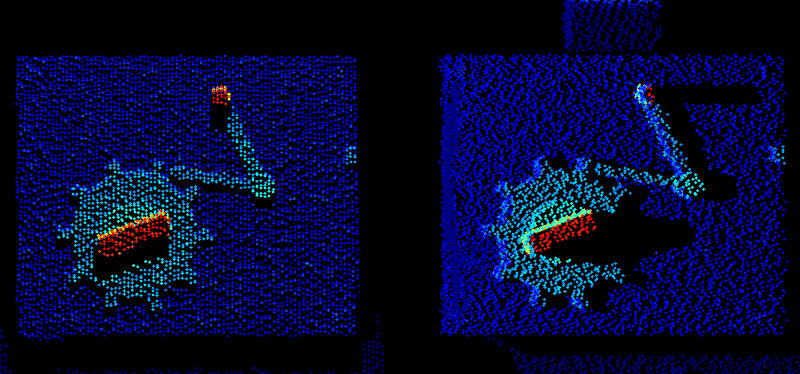

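The face map shows the pawl down, with its post about 25° left of the pivot's up-slope. The bar lies about 21° above horizontal-right, so the wheel is at about 1.94 rad. Next I get world points for axis, bar, post and pivot.

```bash
cat > meas.py <<'E'
from h import *
np.set_printoptions(precision=4,suppress=True)
n_=np.array([-.4224,-.0048,.9064]); up=np.array([0,0,1])-n_[2]*n_; up/=np.linalg.norm(up); L=np.cross(n_,up)
B=np.stack([up,L,n_],1)
if __name__=="__main__":
  for n in("top","side"):
    d=np.load(n+".npz"); P=d["P"];F=(P-d["ce"])@B
    ok=np.isfinite(F[...,0])
    # wheel: annulus points 12..20mm, left of pawl; hull circle (tooth tips 58mm)
    w=ok&(abs(F[...,2]-.016)<.004); ww=F[w]
    bar=F[ok&(F[...,2]>.056)&(F[...,2]<.069)]
    c0=np.median(bar[(bar[:,1]>0)],0)[:2] if n=="top" else None
    ax=F[ok&(F[...,2]>.050)&(F[...,2]<.07)]
    q=(ax[:,:2]*1000).astype(np.float32)
    _,lab=cv2.kmeans(q,2,None,(3,50,.1),5,cv2.KMEANS_PP_CENTERS)[:2] if 0 else (0,None)
    far=q[:,0]>30; wb=q[~far]; pp=q[far]
    r=cv2.minAreaRect(wb); print(n,"bar",r,"post",pp.mean(0),len(pp),pp.min(0),pp.max(0))
    e=cv2.fitLine(wb,cv2.DIST_L2,0,.01,.01).ravel();print("bar dir (up,L) ",e[:2],"theta",np.arctan2(e[1],e[0])%np.pi)
    bc=np.array(r[0])/1000
    s=ww[np.linalg.norm(ww[:,:2]-bc,axis=1)<.064]; 
    ci=cv2.minEnclosingCircle((s[:,:2]*1000).astype(np.float32));print("wheel circ",ci)
    g=lambda a,h:d["ce"]+B@np.array([a[0]/1000,a[1]/1000,h])
    print("axis on face: bar",g(r[0],0),"circ",g(ci[0],0),"post on face",g(pp.mean(0),0))
E
python3 meas.py
```

```text
top bar ((-35.88969039916992, 49.48475646972656), (18.697235107421875, 56.87794876098633), 21.442049026489258) post [ 69.1522 -14.9743] 22 [ 62.3446 -22.0022] [ 75.1954 -10.2858]
bar dir (up,L)  [ 0.3686 -0.9296] theta 1.9482996
wheel circ ((-33.88946533203125, 46.22370910644531), 59.89765930175781)
axis on face: bar [ 0.5406 -0.0134  0.1059] circ [ 0.5424 -0.0166  0.1067] post on face [ 0.6365 -0.0767  0.1503]
side bar ((-33.285003662109375, 31.080129623413086), (16.633588790893555, 55.50074005126953), 21.744226455688477) post [130.4542  -9.2351] 111 [ 62.6437 -39.62  ] [170.7678  26.4879]
bar dir (up,L)  [ 0.3865 -0.9223] theta 1.9676677
wheel circ ((-31.101465225219727, 28.72452735900879), 60.73371124267578)
axis on face: bar [ 0.5384 -0.0131  0.1051] circ [ 0.5404 -0.0155  0.106 ] post on face [ 0.6873 -0.0518  0.1742]
```

{"op": "drive_tool", "data": {"slide": [[0,0,-0.1],[0,0,-0.2],[0,0,-0.35],[0,0,-0.5],[0,0,-0.65],[0,0,-0.75],[0,0,-0.8],[0,0,-0.8]], "rotation": [[0,0,-0.1],[0,0,-0.3],[0,0,-0.5],[0,0,-0.7],[0,0,-0.9],[0,0,-1],[0,0,-1],[0,0,-1]]}}

```text
clock: 1.2
eef_pos: [0.1174, -0.4865, 0.394]
tool_rot: [0.933, 0.36, -0.0, 0.001]
ft_force: [-0.1, 0.3, -0.5]
grip_width: 0.0858
grasp_force: 0.0
```

```bash
cat > plan.py <<'E'
# plan.py up L out psi : delta from measured pose to the face-frame pose (mm from wheel axis), in tool axes, scaled
import sys; from meas import *
A=np.array([.540,-.0135,.1055])
T0=np.stack([-up,L,-n_],1)
def pose():
    o=bot.get_obs(); return np.array(o["eef_pos"]),R.from_quat(o["tool_rot"]),o
def show(u,l,h,psi):
    p,r,o=pose(); t=A+B@np.array([u,l,h])/1000; rt=R.from_matrix(T0)*R.from_euler("z",psi)
    f=B.T@(p-A)*1000; m=r.as_matrix()
    print("t",round(o["clock"],2),"face now",f.round(1),"psi",round(np.arctan2(-(m[:,0]@L),-(m[:,0]@up))*-1,3),"j",o["joint_pos"].round(2),"F",(B.T@o["ft_force"]).round(1),"w",round(o["grip_width"],4))
    q=r.inv()*rt
    print("slide",(r.inv().apply(t-p)/.25).round(3),"rot",(q.as_rotvec()/.5).round(3))
if __name__=="__main__": show(*map(float,sys.argv[1:5]))
E
python3 plan.py 103.5 -64.8 160 0
```

```text
t 1.2 face now [-266.  -468.2  442.3] psi 2.367 j [-1.33  0.26  0.55  1.86 -0.    1.07] F [-0.3  0.3 -0.4] w 0.0858
slide [ 2.43  -0.003  0.397] rot [-1.05  -0.394 -4.737]
```

{"op": "drive_tool", "data": {"slide": [[0.05,0,0],[0.15,0,0],[0.27,0,0],[0.4,0,0],[0.53,0,0],[0.65,0,0],[0.75,0,0],[0.8,0,0]], "rotation": [[-0.02,-0.01,-0.1],[-0.05,-0.02,-0.25],[-0.09,-0.03,-0.4],[-0.12,-0.05,-0.55],[-0.15,-0.06,-0.7],[-0.18,-0.07,-0.85],[-0.2,-0.08,-0.95],[-0.22,-0.08,-1]]}}

```text
clock: 2.2
eef_pos: [0.2661, -0.3498, 0.3927]
tool_rot: [0.812, 0.581, 0.001, 0.058]
ft_force: [0.1, -0.3, 1.1]
grip_width: 0.0851
grasp_force: 0.0
```

```bash
python3 plan.py 103.5 -64.8 180 0
```

```text
t 2.2 face now [-130.5 -333.2  377.6] psi 1.858 j [-0.92  0.02  0.25  1.69 -0.    0.98] F [ 0.6 -0.3  1. ] w 0.0851
slide [1.427 0.726 0.3  ] rot [-0.822 -0.32  -3.731]
```

{"op": "drive_tool", "data": {"slide": [[0.05,0.03,0],[0.15,0.07,0],[0.25,0.12,0],[0.36,0.18,0],[0.47,0.24,0],[0.58,0.3,0],[0.66,0.34,0],[0.7,0.36,0]], "rotation": [[-0.02,-0.01,-0.1],[-0.05,-0.02,-0.25],[-0.09,-0.03,-0.4],[-0.12,-0.05,-0.55],[-0.15,-0.06,-0.7],[-0.18,-0.07,-0.85],[-0.2,-0.08,-0.95],[-0.22,-0.09,-1]]}}

```text
clock: 3.2
eef_pos: [0.4084, -0.2152, 0.39]
tool_rot: [0.639, 0.761, 0.0, 0.113]
ft_force: [-0.5, -1.0, -0.5]
grip_width: 0.0855
grasp_force: 0.0
```

```bash
python3 plan.py 103.5 -64.8 180 0
```

```text
t 3.2 face now [  -1.2 -200.2  314.5] psi 1.363 j [-0.44 -0.03  0.17  1.56 -0.06  0.95] F [-0.7 -1.  -0.3] w 0.0855
slide [0.492 0.639 0.327] rot [-0.608 -0.231 -2.732]
```

{"op": "drive_tool", "data": {"slide": [[0.03,0.03,0],[0.08,0.1,0],[0.14,0.2,0],[0.2,0.3,0],[0.26,0.4,0],[0.3,0.45,0],[0.33,0.48,0],[0.35,0.5,0]], "rotation": [[-0.02,-0.01,-0.1],[-0.05,-0.02,-0.25],[-0.09,-0.03,-0.4],[-0.12,-0.05,-0.55],[-0.15,-0.06,-0.7],[-0.18,-0.07,-0.85],[-0.2,-0.08,-0.95],[-0.22,-0.09,-1]]}}

```text
clock: 4.2
eef_pos: [0.5159, -0.1082, 0.3936]
tool_rot: [0.425, 0.891, -0.001, 0.162]
ft_force: [0.3, -0.7, -0.1]
grip_width: 0.0853
grasp_force: 0.0
```

```bash
python3 plan.py 103.5 -64.8 150 0
```

```text
t 4.2 face now [ 98.9 -94.4 271.7] psi 0.868 j [-0.14  0.02  0.2   1.45 -0.1   0.73] F [ 0.3 -0.7 -0.2] w 0.0853
slide [0.087 0.186 0.458] rot [-0.392 -0.142 -1.734]
```

{"op": "drive_tool", "data": {"slide": [[0.02,0.03,0],[0.04,0.07,0.02],[0.06,0.1,0.05],[0.08,0.13,0.1],[0.09,0.16,0.15],[0.09,0.18,0.18],[0.09,0.19,0.2],[0.09,0.19,0.2]], "rotation": [[-0.02,-0.01,-0.1],[-0.05,-0.02,-0.25],[-0.09,-0.03,-0.4],[-0.12,-0.05,-0.55],[-0.15,-0.06,-0.7],[-0.18,-0.07,-0.85],[-0.2,-0.08,-0.95],[-0.22,-0.08,-1]], "gripper": 0.45}}

```text
clock: 5.2
eef_pos: [0.5527, -0.0677, 0.3457]
tool_rot: [0.181, 0.964, -0.001, 0.196]
ft_force: [-0.3, -0.4, -0.2]
grip_width: 0.0387
grasp_force: 0.0
```

```bash
python3 plan.py 103.5 -64.8 130 0
```

```text
t 5.2 face now [112.4 -54.3 212.7] psi 0.367 j [-0.1  -0.01  0.02  1.21 -0.03  0.26] F [-0.4 -0.4 -0. ] w 0.0387
slide [ 0.013 -0.022  0.334] rot [-0.169 -0.066 -0.733]
```

{"op": "drive_tool", "data": {"slide": [[0,0,0.03],[0.01,-0.01,0.08],[0.01,-0.02,0.14],[0.01,-0.02,0.2],[0.01,-0.02,0.26],[0.01,-0.02,0.3],[0.01,-0.02,0.33],[0.01,-0.02,0.33]], "rotation": [[-0.02,-0.01,-0.1],[-0.05,-0.02,-0.25],[-0.1,-0.04,-0.4],[-0.13,-0.05,-0.55],[-0.16,-0.06,-0.67],[-0.17,-0.07,-0.73],[-0.17,-0.07,-0.73],[-0.17,-0.07,-0.73]]}}

```text
clock: 6.2
eef_pos: [0.5803, -0.0775, 0.2684]
tool_rot: [-0.004, 0.976, 0.001, 0.217]
ft_force: [-0.8, -0.8, 0.2]
grip_width: 0.0384
grasp_force: 0.0
```

```bash
python3 plan.py 103.5 -64.8 35 0
python3 - <<'E'
from h import *
c=snap("wrist"); save(c,"pics/w1.png")
E
```

```text
t 6.2 face now [104.7 -64.5 131. ] psi 0.003 j [-0.18  0.03 -0.16  0.96  0.08 -0.17] F [-0.6 -0.8  0.5] w 0.0384
slide [ 0.005 -0.001  0.384] rot [-0.001  0.004 -0.007]
```

View pics/w1.png

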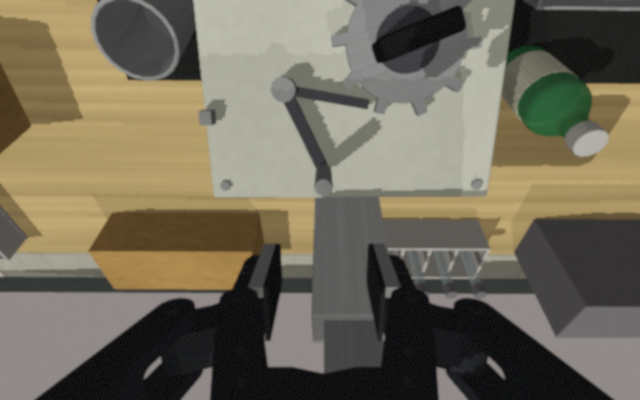

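The wrist picture shows the post at (322,185), midway between the fingers (u≈272–378). The fingers are lined up, so I go down square to the face.

{"op": "drive_tool", "data": {"slide": [[0,0,0.04],[0,0,0.1],[0,0,0.17],[0,0,0.24],[0,0,0.31],[0,0,0.36],[0,0,0.38],[0,0,0.38]], "rotation": [[0,0,0],[0,0,0],[0,0,0],[0,0,0],[0,0,0],[0,0,0],[0,0,0],[0,0,0]]}}

```text
clock: 7.25
eef_pos: [0.6207, -0.0772, 0.1824]
tool_rot: [-0.004, 0.976, 0.001, 0.217]
ft_force: [0.2, -0.8, -0.1]
grip_width: 0.0384
grasp_force: 0.0
```

```bash
python3 plan.py 103.5 -64.8 35 0
python3 - <<'E'
import numpy as np
# arc rows from pawl 0 : finger centre offset; pawl angle a: post dir = 25deg left - a
for a in np.linspace(0,1.05,9)[1:]:
    t=np.radians(25)-a; u=75*np.cos(t)-68; l=75*np.sin(t)-31.7
    # contact lead: inner left pad is (38-14)/2=12mm behind -> shift 12 mm along right
    print(round(a,2),"slide x",round(-u/250,3),"y",round((l-12)/250,3))
E
```

```text
t 7.25 face now [105.  -64.6  35.9] psi 0.003 j [-0.16  0.15 -0.24  0.74  0.07 -0.16] F [ 0.1 -0.8 -0.1] w 0.0384
slide [ 0.006 -0.001  0.004] rot [-0.001  0.004 -0.006]
0.13 slide x -0.014 y -0.085
0.26 slide x -0.023 y -0.123
0.39 slide x -0.028 y -0.162
0.52 slide x -0.027 y -0.201
0.66 slide x -0.021 y -0.24
0.79 slide x -0.01 y -0.278
0.92 slide x 0.006 y -0.314
1.05 slide x 0.027 y -0.348
```

{"op": "drive_tool", "data": {"slide": [[-0.005,-0.04,0],[-0.014,-0.085,0],[-0.023,-0.125,0],[-0.028,-0.165,0],[-0.027,-0.2,0],[-0.021,-0.24,0],[-0.01,-0.28,0],[0.005,-0.31,0]], "rotation": [[0,0,0],[0,0,0],[0,0,0],[0,0,0],[0,0,0],[0,0,0],[0,0,0],[0,0,0]]}}

```text
clock: 8.25
eef_pos: [0.62, -0.1554, 0.182]
tool_rot: [-0.004, 0.976, 0.001, 0.218]
ft_force: [-0.0, 0.2, -0.9]
grip_width: 0.0383
grasp_force: 0.0
```

{"op": "drive_tool", "data": {"slide": [[0.01,-0.01,0],[0.02,-0.02,0],[0.02,-0.025,0],[0.02,-0.025,0],[0.02,-0.02,0],[0.02,-0.01,0],[0.02,0.01,0],[0.02,0.02,0]], "rotation": [[0,0,0],[0,0,0],[0,0,0],[0,0,0],[0,0,0],[0,0,0],[0,0,0],[0,0,0]]}}

```text
clock: 9.25
eef_pos: [0.6157, -0.1492, 0.1801]
tool_rot: [-0.004, 0.976, 0.001, 0.218]
ft_force: [0.9, -0.8, 0.4]
grip_width: 0.0387
grasp_force: 0.0
```

```bash
python3 plan.py 97 -139.5 35 0
python3 - <<'E'
from h import *
c=snap("wrist"); save(c,"pics/w2.png")
E
```

```text
t 9.25 face now [  98.7 -136.6   36.3] psi 0.003 j [-0.31  0.18 -0.22  0.75  0.13 -0.29] F [ 1.  -0.8  0. ] w 0.0387
slide [ 0.007 -0.012  0.005] rot [-0.001  0.005 -0.005]
```

View pics/w2.png

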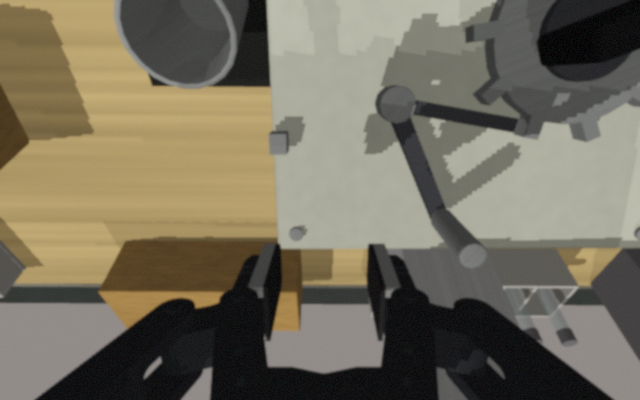

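The pawl is still down, with its post top at (472,255), outside the fingers at (272,290) and (378,290). I measure the post and the pad depth in this view.

Run:
```python
from plan import *
c=snap("wrist"); F=(c["P"]-A)@B*1000
print("cam",c["xyz"],((np.array(c["xyz"])-A)@B*1000))
for u,v in [(472,250),(472,256),(455,232),(397,103),(430,180),(268,250),(272,290),(275,335),(375,250),(380,290),(382,330),(372,250),(600,30),(350,200)]: print((u,v),F[v,u].round(1))
m=np.isfinite(F[...,0])&(F[...,2]>20)&(F[...,2]<70)&(F[...,1]>-110)&(F[...,1]<-30)&(F[...,0]>60);q=F[m];print(len(q),q.min(0),q.max(0),np.median(q,0))
g=np.isfinite(F[...,0])&(np.mgrid[0:400,0:640][0]>235)&(F[...,2]>20)&(F[...,2]<90)&(F[...,1]<-100);q=F[g];print("fing",len(q))
for l in range(-190,-85,5):
    s=q[abs(q[:,1]-l)<2.5]
    if len(s): print(l,len(s),s.min(0).round(),s.max(0).round())
```

```text
cam [ 0.4682 -0.1509  0.3105] [  20.1083 -136.6016  216.7684]
(472, 250) [ 96.9 -66.5  65.8]
(472, 256) [100.2 -66.   65.5]
(455, 232) [ 94.6 -69.2  49.9]
(397, 103) [ 31.6 -97.2  21.6]
(430, 180) [ 76.3 -73.8  15.5]
(268, 250) [  86.4 -159.8   85.5]
(272, 290) [  94.5 -156.2  102.4]
(275, 335) [ 1211.   -381.5 -1223.3]
(375, 250) [  85.8 -116.    87.2]
(380, 290) [  87.9 -117.8  112.8]
(382, 330) [ 103.7 -116.4  113.3]
(372, 250) [  86.  -117.1   86.7]
(600, 30) [  1.2 -26.1  63.1]
(350, 200) [  94.  -119.8   -0.1]
2298 [ 92.5376 -73.2747  20.0066] [196.7721 -30.0512  67.3002] [ 98.98   -67.5621  54.3567]
fing 1011
-170 39 [  90. -170.   83.] [  91. -168.   90.]
-165 75 [  86. -167.   80.] [  91. -163.   90.]
-160 143 [  85. -162.   78.] [  87. -158.   90.]
-155 250 [  86. -157.   75.] [ 109. -156.   90.]
-120 217 [  86. -118.   75.] [ 109. -118.   90.]
-115 145 [  86. -117.   79.] [  87. -113.   90.]
-110 83 [  86. -112.   79.] [  91. -108.   90.]
-105 59 [  90. -107.   82.] [  91. -104.   90.]
```

The wrist depth puts the fingertips about 75 mm out, although the reported TCP is 36 mm out. I check that with the other cameras.

Run:
```python
from plan import *
for n in("side","top"):
    c=snap(n); F=(c["P"]-A)@B*1000
    m=np.isfinite(F[...,0])&(F[...,2]>25)&(F[...,2]<140)&(abs(F[...,1]+137)<60)&(abs(F[...,0]-98)<50); q=F[m]
    print(n,len(q))
    for h in range(30,140,10):
        s=q[abs(q[:,2]-h)<5]
        if len(s): print(h,len(s),s.min(0).round(),s.max(0).round())
    if n=="side":
        v,u=np.where(m); v0,u0=int(v.mean()),int(u.mean()); im=c["image"][max(v0-90,0):v0+90,max(u0-120,0):u0+120]
        cv2.imwrite("pics/s2.png",cv2.resize(im,None,fx=3,fy=3)[:,:,::-1])
print(bot.get_obs()["clock"])
```

```text
side 134
80 13 [  88. -115.   75.] [ 109. -107.   84.]
90 27 [  88. -116.   85.] [ 109. -101.   95.]
100 28 [  88. -115.   95.] [ 109. -103.  105.]
110 11 [  92. -108.  105.] [ 105. -101.  110.]
120 8 [  87. -160.  121.] [111. -87. 125.]
130 40 [  86. -158.  125.] [112. -83. 135.]
top 120
70 1 [ 105. -156.   74.] [ 105. -156.   74.]
80 7 [ 100. -166.   78.] [ 111. -106.   85.]
90 8 [ 107. -169.   89.] [ 114. -106.   94.]
100 7 [ 111. -160.   97.] [ 114. -111.  103.]
110 5 [ 111. -156.  106.] [ 113. -114.  115.]
120 11 [ 108. -181.  117.] [ 115. -102.  124.]
130 66 [  96. -188.  125.] [114. -86. 135.]
9.45
```

View pics/s2.png

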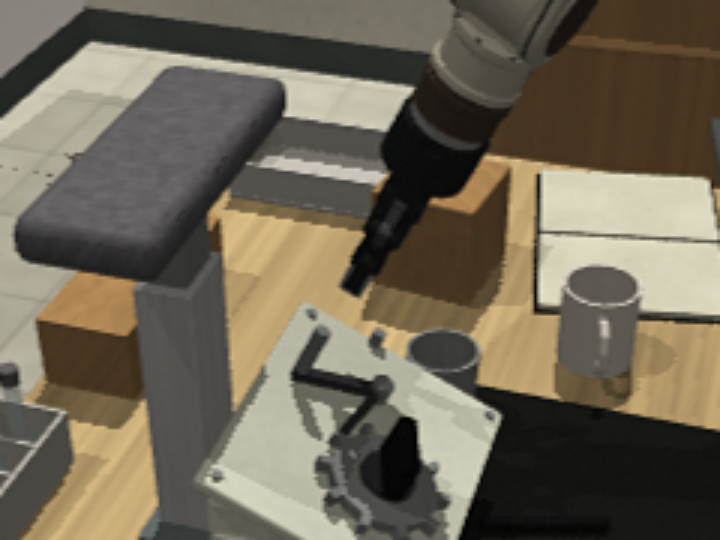

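All three cameras agree: the fingertips are at about 75 mm out, roughly 39 mm short of the reported TCP. The pass therefore went over the post without touching it. I'll count the tips as reported TCP + 39 mm, go back over the post and descend.

{"op": "drive_tool", "data": {"slide": [[0,0.03,0],[-0.01,0.08,0],[-0.02,0.14,0],[-0.02,0.19,0],[-0.02,0.24,0],[-0.02,0.27,0],[-0.02,0.287,0],[-0.02,0.287,0]], "rotation": [[0,0,0],[0,0,0],[0,0,0],[0,0,0],[0,0,0],[0,0,0],[0,0,0],[0,0,0]]}}

```text
clock: 10.45
eef_pos: [0.6196, -0.0778, 0.1823]
tool_rot: [-0.004, 0.976, 0.001, 0.218]
ft_force: [0.3, 0.8, -0.1]
grip_width: 0.0387
grasp_force: 0.0
```

{"op": "drive_tool", "data": {"slide": [[0,0,0.01],[0,0,0.03],[0,0,0.06],[0,0,0.09],[0,0,0.12],[0,0,0.15],[0,0,0.16],[0,0,0.16]], "rotation": [[0,0,0],[0,0,0],[0,0,0],[0,0,0],[0,0,0],[0,0,0],[0,0,0],[0,0,0]]}}

```text
clock: 11.45
eef_pos: [0.6366, -0.0778, 0.1458]
tool_rot: [-0.004, 0.976, 0.001, 0.217]
ft_force: [-0.0, -1.1, 0.5]
grip_width: 0.0385
grasp_force: 0.0
```

```bash
python3 plan.py 103.5 -64.8 -4 0
```

```text
t 11.45 face now [103.9 -65.4  -4. ] psi 0.003 j [-0.16  0.22 -0.27  0.65  0.07 -0.15] F [ 0.2 -1.1  0.5] w 0.0385
slide [ 0.002  0.002 -0.   ] rot [-0.001  0.004 -0.006]
```

{"op": "drive_tool", "data": {"slide": [[-0.005,-0.04,0],[-0.014,-0.085,0],[-0.023,-0.125,0],[-0.028,-0.165,0],[-0.027,-0.2,0],[-0.021,-0.24,0],[-0.01,-0.28,0],[0.005,-0.31,0]], "rotation": [[0,0,0],[0,0,0],[0,0,0],[0,0,0],[0,0,0],[0,0,0],[0,0,0],[0,0,0]]}}

```text
clock: 12.45
eef_pos: [0.6358, -0.1561, 0.1452]
tool_rot: [-0.004, 0.976, 0.001, 0.217]
ft_force: [0.2, 0.1, -0.4]
grip_width: 0.0384
grasp_force: 0.0
```

{"op": "drive_tool", "data": {"slide": [[0.01,-0.01,0],[0.02,-0.02,0],[0.02,-0.025,0],[0.02,-0.025,0],[0.02,-0.02,0],[0.02,-0.01,0],[0.02,0.005,0],[0.02,0.01,0]], "rotation": [[0,0,0],[0,0,0],[0,0,0],[0,0,0],[0,0,0],[0,0,0],[0,0,0],[0,0,0]]}}

```text
clock: 13.45
eef_pos: [0.6316, -0.1524, 0.1433]
tool_rot: [-0.004, 0.976, 0.001, 0.218]
ft_force: [-0.5, -0.2, 0.2]
grip_width: 0.0385
grasp_force: 0.0
```

```bash
python3 plan.py 97 -139.5 -4 0
python3 - <<'E'
from plan import *
for n in ("wrist","top"):
    c=snap(n); F=(c["P"]-A)@B*1000
    m=np.isfinite(F[...,0])&(abs(F[...,2]-15)<4)&(F[...,1]<-75)&(F[...,1]>-150)&(F[...,0]>45)&(F[...,0]<110); q=F[m]; d=q[:,:2]-[35.5,-96.5]
    if len(q): print(n,len(q),"lever dir deg left of up",np.degrees(np.median(np.arctan2(d[:,1],d[:,0]))))
    if n=="wrist": save(c,"pics/w3.png")
E
```

```text
t 13.45 face now [  97.6 -139.9   -3.8] psi 0.003 j [-0.31  0.24 -0.24  0.67  0.13 -0.29] F [-0.3 -0.2  0.4] w 0.0385
slide [0.002 0.002 0.001] rot [-0.001  0.005 -0.005]
wrist 4428 lever dir deg left of up -33.752000805341616
top 21 lever dir deg left of up 16.450686432781477
```

View pics/w3.png

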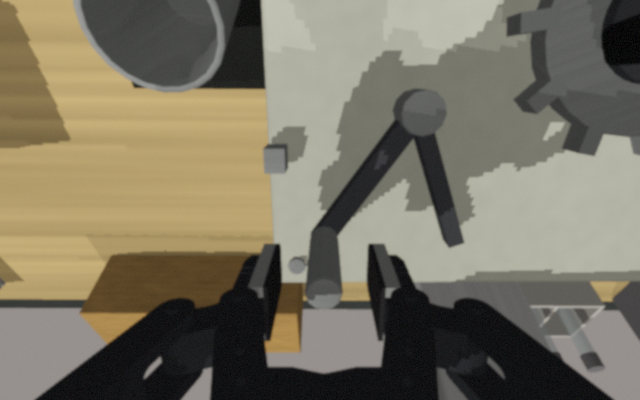

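The pawl is now thrown back on its stop: the lever is about 34° right of up-slope and the post at (325,290) stands free between the fingers. I retract and go over to the knob.

{"op": "drive_tool", "data": {"slide": [[0,0,-0.04],[0,0,-0.1],[0,0,-0.17],[0,0,-0.24],[0,0,-0.32],[0,0,-0.4],[0,0,-0.45],[0,0,-0.45]], "rotation": [[0,0,0],[0,0,0],[0,0,0],[0,0,0],[0,0,0],[0,0,0],[0,0,0],[0,0,0]]}}

```text
clock: 14.55
eef_pos: [0.5843, -0.1538, 0.2472]
tool_rot: [-0.004, 0.976, 0.001, 0.219]
ft_force: [-0.4, 0.0, -0.5]
grip_width: 0.0384
grasp_force: 0.0
```

{"op": "drive_tool", "data": {"slide": [[0.02,0.03,0],[0.06,0.1,0],[0.12,0.18,0],[0.19,0.28,0],[0.26,0.38,0],[0.32,0.47,0],[0.38,0.54,0],[0.39,0.56,0]], "rotation": [[0,0,-0.1],[0,0,-0.25],[0,0,-0.4],[0,0,-0.55],[0,0,-0.7],[0,0,-0.85],[0,0,-0.95],[0,0,-1]], "gripper": 0.6}}

```text
clock: 15.55
eef_pos: [0.493, -0.0132, 0.2025]
tool_rot: [-0.247, 0.945, -0.052, 0.21]
ft_force: [0.7, 0.1, 0.1]
grip_width: 0.0511
grasp_force: 0.0
```

{"op": "drive_tool", "data": {"slide": [[0,0,0],[0,0,0],[0,0,0],[0,0,0],[0,0,0],[0,0,0],[0,0,0],[0,0,0]], "rotation": [[0,0,-0.1],[0,0,-0.25],[0,0,-0.4],[0,0,-0.55],[0,0,-0.7],[0,0,-0.85],[0,0,-0.95],[0,0,-1]]}}

```text
clock: 16.55
eef_pos: [0.4949, -0.0145, 0.2039]
tool_rot: [-0.472, 0.855, -0.103, 0.191]
ft_force: [-0.3, -0.1, 0.4]
grip_width: 0.0514
grasp_force: 0.0
```

{"op": "drive_tool", "data": {"slide": [[0,0,0],[0,0,0],[0,0,0],[0,0,0],[0,0,0],[0,0,0],[0,0,0],[0,0,0]], "rotation": [[0,0,-0.1],[0,0,-0.25],[0,0,-0.4],[0,0,-0.55],[0,0,-0.7],[0,0,-0.85],[0,0,-0.95],[0,0,-1]]}}

```text
clock: 17.55
eef_pos: [0.4947, -0.0143, 0.2039]
tool_rot: [-0.668, 0.711, -0.148, 0.16]
ft_force: [0.0, 0.1, -0.1]
grip_width: 0.0514
grasp_force: 0.0
```

```bash
python3 plan.py 0 0 -9 -1.95
```

```text
t 17.55 face now [  0.5  -0.3 108.3] psi -1.497 j [-0.04 -0.13 -0.48  0.79  0.02 -1.55] F [-0.   0.1 -0.1] w 0.0514
slide [-0.001  0.003  0.469] rot [-0.005 -0.003 -0.905]
```

{"op": "drive_tool", "data": {"slide": [[0,0,0],[0,0,0],[0,0,0],[0,0,0],[0,0,0],[0,0,0],[0,0,0],[0,0,0]], "rotation": [[0,0,-0.1],[0,0,-0.25],[0,0,-0.4],[0,0,-0.55],[0,0,-0.7],[0,0,-0.85],[0,0,-0.9],[0,0,-0.9]]}}

```text
clock: 18.55
eef_pos: [0.4945, -0.0141, 0.2039]
tool_rot: [0.81, -0.545, 0.179, -0.123]
ft_force: [-0.8, 0.7, 0.5]
grip_width: 0.0511
grasp_force: 0.0
```

{"op": "drive_tool", "data": {"slide": [[0,0,0.04],[0,0,0.12],[0,0,0.2],[0,0,0.28],[0,0,0.36],[0,0,0.42],[0,0,0.45],[0,0,0.455]], "rotation": [[0,0,0],[0,0,0],[0,0,0],[0,0,0],[0,0,0],[0,0,0],[0,0,0],[0,0,0]]}}

```text
clock: 19.55
eef_pos: [0.5424, -0.0135, 0.1001]
tool_rot: [0.81, -0.545, 0.179, -0.123]
ft_force: [0.1, -0.2, -0.2]
grip_width: 0.0512
grasp_force: 0.0
```

```bash
python3 plan.py 0 0 -6 -1.95
python3 - <<'E'
from h import *
c=snap("wrist"); save(c,"pics/w4.png")
E
```

```text
t 19.55 face now [-0.1 -0.1 -5.9] psi -1.947 j [-0.04  0.08 -0.57  0.48  0.02 -1.99] F [-0.  -0.2 -0.2] w 0.0512
slide [-0.    -0.001  0.   ] rot [-0.002 -0.002 -0.006]
```

View pics/w4.png

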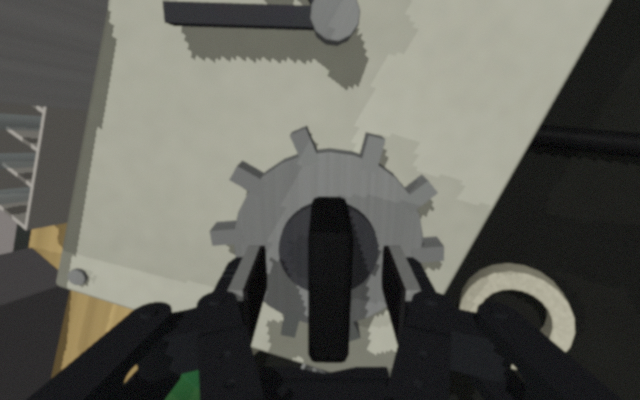

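The bar at u≈330 is parallel to the pads and midway between them (255 and 395), so I close.

{"op": "drive_tool", "data": {"slide": [[0,0,0],[0,0,0],[0,0,0],[0,0,0],[0,0,0],[0,0,0],[0,0,0],[0,0,0]], "rotation": [[0,0,0],[0,0,0],[0,0,0],[0,0,0],[0,0,0],[0,0,0],[0,0,0],[0,0,0]], "gripper": 0}}

```text
clock: 20.6
eef_pos: [0.5405, -0.0147, 0.1003]
tool_rot: [0.81, -0.546, 0.179, -0.121]
ft_force: [-6.3, -2.8, 3.0]
grip_width: 0.0153
grasp_force: 58.9
```

{"op": "drive_tool", "data": {"slide": [[0,0,0],[0,0,0],[0,0,0],[0,0,0],[0,0,0],[0,0,0],[0,0,0],[0,0,0]], "rotation": [[0,0,0.08],[0,0,0.2],[0,0,0.35],[0,0,0.5],[0,0,0.65],[0,0,0.8],[0,0,0.92],[0,0,1]]}}

```text
clock: 21.6
eef_pos: [0.5401, -0.0147, 0.1001]
tool_rot: [-0.65, 0.729, -0.143, 0.162]
ft_force: [-8.1, -3.8, 5.5]
grip_width: 0.0152
grasp_force: 58.8
```

```bash
python3 plan.py 0 0 -6 0; python3 -c "
from h import bot
o=bot.get_obs();print(o['ft_torque'],o['ft_force'],o['grasp_force'])"
```

```text
t 21.6 face now [-2.2 -1.2 -4.9] psi -1.445 j [-0.04  0.08 -0.57  0.49  0.02 -1.49] F [-5.1 -3.7  8.5] w 0.0152
slide [-0.006 -0.008  0.004] rot [-0.003 -0.007  2.89 ]
[-0.62711536  1.56407513 -0.03487926] [-8.11138169 -3.75582978  5.52542579] 58.79870653152466
```

{"op": "drive_tool", "data": {"slide": [[0,0,0],[0,0,0],[0,0,0],[0,0,0],[0,0,0],[0,0,0],[0,0,0],[0,0,0]], "rotation": [[0,0,0.08],[0,0,0.2],[0,0,0.35],[0,0,0.5],[0,0,0.65],[0,0,0.8],[0,0,0.92],[0,0,1]]}}

```text
clock: 22.6
eef_pos: [0.5398, -0.0146, 0.1]
tool_rot: [-0.449, 0.867, -0.098, 0.192]
ft_force: [-9.0, -2.8, 6.4]
grip_width: 0.0147
grasp_force: 58.9
```

{"op": "drive_tool", "data": {"slide": [[0,0,0],[0,0,0],[0,0,0],[0,0,0],[0,0,0],[0,0,0],[0,0,0],[0,0,0]], "rotation": [[0,0,0.08],[0,0,0.2],[0,0,0.35],[0,0,0.5],[0,0,0.65],[0,0,0.8],[0,0,0.92],[0,0,1]]}}

```text
clock: 23.6
eef_pos: [0.5396, -0.0143, 0.0998]
tool_rot: [-0.221, 0.951, -0.047, 0.21]
ft_force: [-9.8, -2.0, 5.8]
grip_width: 0.0152
grasp_force: 59.0
```

```bash
python3 plan.py 0 0 -6 0; python3 -c "
from h import bot
o=bot.get_obs();print(o['ft_torque'],o['ft_force'],o['grasp_force'])"
```

```text
t 23.6 face now [-2.8 -0.8 -5. ] psi -0.445 j [-0.04  0.08 -0.57  0.49  0.02 -0.49] F [-6.5 -1.9  9.4] w 0.0152
slide [-0.011 -0.002  0.004] rot [-0.003 -0.006  0.891]
[-0.31078064  1.77665366  0.0488797 ] [-9.83589276 -1.99144755  5.79650241] 59.045847058296204
```

{"op": "drive_tool", "data": {"slide": [[0,0,0],[0,0,0],[0,0,0],[0,0,0],[0,0,0],[0,0,0],[0,0,0],[0,0,0]], "rotation": [[0,0,0.1],[0,0,0.25],[0,0,0.4],[0,0,0.55],[0,0,0.7],[0,0,0.8],[0,0,0.87],[0,0,0.92]]}}

```text
clock: 24.6
eef_pos: [0.5395, -0.014, 0.0998]
tool_rot: [0.001, 0.977, 0.002, 0.215]
ft_force: [-9.6, -2.1, 6.3]
grip_width: 0.0153
grasp_force: 59.8
```

{"op": "drive_tool", "data": {"slide": [[0,0,0],[0,0,0],[0,0,0],[0,0,0],[0,0,0],[0,0,0],[0,0,0],[0,0,0]], "rotation": [[0,0,0.02],[0,0,0.04],[0,0,0.06],[0,0,0.08],[0,0,0.1],[0,0,0.11],[0,0,0.12],[0,0,0.12]]}}

```text
clock: 25.6
eef_pos: [0.5397, -0.014, 0.1]
tool_rot: [0.027, 0.976, 0.007, 0.215]
ft_force: [-9.7, -2.5, 6.2]
grip_width: 0.0152
grasp_force: 86.6
```

```bash
python3 plan.py 0 0 -6 0
python3 - <<'E'
from plan import *
o=bot.get_obs();print("tau face",B.T@o['ft_torque'],o['grasp_force'])
c=snap("side");F=(c["P"]-A)@B; P=c["P"]
# pad: dark points around x~A+0.13..; top plane height
m=np.isfinite(P[...,0])&(P[...,0]>.66)&(P[...,0]<.80)&(abs(P[...,1]+.05)<.17)&(P[...,2]>.28)
print(m.sum(),np.percentile(P[m][:,2],[1,5,50,95,99]))
E
```

```text
t 25.6 face now [-2.6 -0.5 -4.9] psi 0.067 j [-0.04  0.08 -0.57  0.49  0.02  0.02] F [-6.2 -2.4  9.8] w 0.0152
slide [-0.01   0.003  0.004] rot [-0.005 -0.004 -0.133]
tau face [-0.4262  1.7156  2.3244] 86.5695225354284
3642 [0.3043 0.3115 0.3338 0.3359 0.3366]
```

The torque about the axis jumped to 2.3 N m and the pad top is at 0.336 m (expected 0.335), so the rest is on its stop. I release and back out.

{"op": "drive_tool", "data": {"slide": [[0,0,0],[0,0,0],[0,0,0],[0,0,0],[0,0,0],[0,0,0],[0,0,0],[0,0,0]], "rotation": [[0,0,0],[0,0,0],[0,0,0],[0,0,0],[0,0,0],[0,0,0],[0,0,0],[0,0,0]], "gripper": 0.6}}

```text
clock: 26.65
eef_pos: [0.5427, -0.0136, 0.1009]
tool_rot: [0.03, 0.976, 0.009, 0.217]
ft_force: [-0.1, -0.5, -0.3]
grip_width: 0.0512
grasp_force: 0.0
```

{"op": "drive_tool", "data": {"slide": [[0,0,-0.04],[0,0,-0.1],[0,0,-0.18],[0,0,-0.26],[0,0,-0.34],[0,0,-0.4],[0,0,-0.44],[0,0,-0.45]], "rotation": [[0,0,0],[0,0,0],[0,0,0],[0,0,0],[0,0,0],[0,0,0],[0,0,0],[0,0,0]]}}

```text
clock: 27.65
eef_pos: [0.4951, -0.0141, 0.2037]
tool_rot: [0.03, 0.975, 0.009, 0.218]
ft_force: [0.5, 0.6, -0.1]
grip_width: 0.0517
grasp_force: 0.0
```

```bash
python3 plan.py 97 -139.5 108 0
python3 - <<'E'
from plan import *
c=snap("wrist"); F=(c["P"]-A)@B*1000
m=np.isfinite(F[...,0])&(abs(F[...,2]-63)<5)&(np.hypot(F[...,0],F[...,1])<36); q=F[m][:,:2].astype(np.float32)
e=cv2.fitLine(q,cv2.DIST_L2,0,.01,.01).ravel();print(len(q),"theta",np.arctan2(e[1],e[0]),cv2.minAreaRect(q))
m=np.isfinite(F[...,0])&(abs(F[...,2]-61)<5)&(np.hypot(F[...,0]-97,F[...,1]+139.5)<25); q=F[m];print("post",len(q),q.mean(0) if len(q) else 0, (q.min(0),q.max(0)) if len(q) else 0)
E
```

```text
t 27.65 face now [  0.8  -0.1 108. ] psi 0.073 j [-0.04 -0.13 -0.48  0.78  0.02  0.02] F [ 0.4  0.6 -0.3] w 0.0517
slide [-0.424 -0.528  0.002] rot [-0.001  0.008 -0.146]
1851 theta -0.0017167067 ((-4.115869522094727, -1.124190330505371), (16.01470947265625, 55.50470733642578), 89.93641662597656)
post 0 0 0
```

The bar reads θ = −0.002, so the wheel is fully back. Next is the thrown-back post.

{"op": "drive_tool", "data": {"slide": [[-0.02,-0.03,0],[-0.06,-0.09,0],[-0.13,-0.18,0],[-0.2,-0.27,0],[-0.28,-0.36,0],[-0.35,-0.45,0],[-0.4,-0.51,0],[-0.42,-0.53,0]], "rotation": [[0,0,-0.02],[0,0,-0.05],[0,0,-0.08],[0,0,-0.11],[0,0,-0.13],[0,0,-0.15],[0,0,-0.15],[0,0,-0.15]], "gripper": 0.45}}

```text
clock: 28.7
eef_pos: [0.583, -0.1543, 0.2424]
tool_rot: [-0.006, 0.976, 0.001, 0.217]
ft_force: [-0.6, 0.1, -0.3]
grip_width: 0.0384
grasp_force: 0.0
```

```bash
python3 plan.py 97 -139.5 -4 0
python3 - <<'E'
from plan import *
c=snap("wrist"); F=(c["P"]-A)@B*1000
m=np.isfinite(F[...,0])&(abs(F[...,2]-64)<4)&(np.hypot(F[...,0]-97,F[...,1]+139.5)<20); q=F[m];print("post",len(q),q.mean(0) if len(q) else 0, (q.min(0),q.max(0)) if len(q) else 0)
E
```

```text
t 28.7 face now [  95.4 -141.3  106.6] psi -0.001 j [-0.34  0.09 -0.16  0.91  0.15 -0.32] F [-0.6  0.1  0. ] w 0.0384
slide [-0.006  0.008  0.442] rot [-0.002  0.003  0.001]
post 339 [  92.2634 -140.7535   64.8134] (array([  86.143 , -147.0795,   60.0079]), array([  99.3736, -134.2476,   67.0316]))
```

{"op": "drive_tool", "data": {"slide": [[0.008,0,0.04],[0.008,0,0.1],[0.008,0,0.18],[0.008,0,0.26],[0.008,0,0.34],[0.008,0,0.4],[0.008,0,0.43],[0.008,0,0.44]], "rotation": [[0,0,0],[0,0,0],[0,0,0],[0,0,0],[0,0,0],[0,0,0],[0,0,0],[0,0,0]]}}

```text
clock: 29.75
eef_pos: [0.6274, -0.1522, 0.1422]
tool_rot: [-0.007, 0.976, 0.001, 0.217]
ft_force: [-0.1, 0.4, 0.1]
grip_width: 0.0386
grasp_force: 0.0
```

{"op": "drive_tool", "data": {"slide": [[-0.005,0.04,0],[-0.02,0.08,0],[-0.036,0.116,0],[-0.047,0.154,0],[-0.053,0.193,0],[-0.054,0.234,0],[-0.05,0.272,0],[-0.04,0.31,0]], "rotation": [[0,0,0],[0,0,0],[0,0,0],[0,0,0],[0,0,0],[0,0,0],[0,0,0],[0,0,0]]}}

```text
clock: 30.75
eef_pos: [0.6353, -0.0741, 0.1467]
tool_rot: [-0.006, 0.976, 0.001, 0.217]
ft_force: [0.5, -0.5, -0.7]
grip_width: 0.0383
grasp_force: 0.0
```

{"op": "drive_tool", "data": {"slide": [[0.003,0.01,0],[0.006,0.018,0],[0.009,0.025,0],[0.012,0.03,0],[0.014,0.035,0],[0.014,0.04,0],[0.014,0.045,0],[0.014,0.045,0]], "rotation": [[0,0,0],[0,0,0],[0,0,0],[0,0,0],[0,0,0],[0,0,0],[0,0,0],[0,0,0]]}}

```text
clock: 31.75
eef_pos: [0.6321, -0.0654, 0.1452]
tool_rot: [-0.005, 0.976, -0.001, 0.217]
ft_force: [0.4, -5.8, -1.1]
grip_width: 0.0387
grasp_force: 2.5
```

```bash
python3 plan.py 100.5 -65.8 -4 0
python3 - <<'E'
from plan import *
c=snap("wrist"); F=(c["P"]-A)@B*1000
m=np.isfinite(F[...,0])&(abs(F[...,2]-64)<4)&(np.hypot(F[...,0]-100,F[...,1]+66)<20); q=F[m];print("post",len(q),q.mean(0) if len(q) else 0, (q.min(0),q.max(0)) if len(q) else 0)
save(c,"pics/w5.png")
E
```

```text
t 31.75 face now [ 99.7 -52.9  -2.6] psi -0.001 j [-0.13  0.2  -0.29  0.65  0.06 -0.13] F [-0.1 -5.8 -1.2] w 0.0387
slide [-0.003 -0.051  0.006] rot [-0.008  0.004  0.002]
post 1549 [ 96.4072 -68.5922  64.4734] (array([ 86.5232, -84.0537,  60.0396]), array([109.4971, -58.7548,  67.9685]))
```

View pics/w5.png

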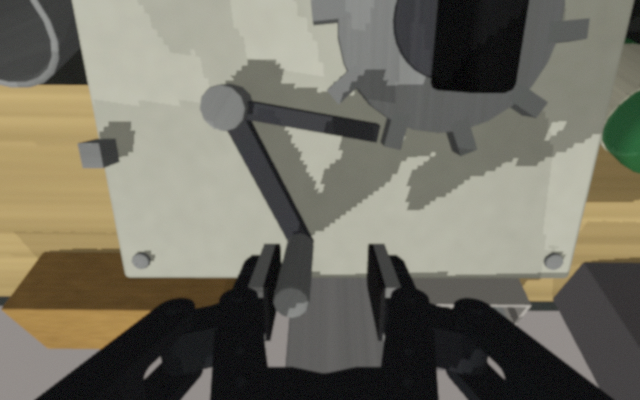

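The post at (292,300) rests on the right-hand finger with 5.8 N of resistance, so the pawl is bottomed and its tip lies between the teeth at (378,130). I centre the fingers, retract and verify.

{"op": "drive_tool", "data": {"slide": [[0,-0.01,0],[0,-0.03,0],[0,-0.05,0],[0,-0.05,0],[0,-0.05,-0.04],[0,-0.05,-0.1],[0,-0.05,-0.17],[0,-0.05,-0.25]], "rotation": [[0,0,0],[0,0,0],[0,0,0],[0,0,0],[0,0,0],[0,0,0],[0,0,0],[0,0,0]]}}

```text
clock: 32.8
eef_pos: [0.6054, -0.0762, 0.2037]
tool_rot: [-0.007, 0.976, 0.001, 0.218]
ft_force: [-0.6, -0.1, 0.2]
grip_width: 0.038
grasp_force: 0.0
```

{"op": "drive_tool", "data": {"slide": [[0,0,-0.05],[0,0,-0.1],[0,0,-0.2],[0,0,-0.3],[0,0,-0.36],[0,0,-0.4],[0,0,-0.4],[0,0,-0.4]], "rotation": [[0,0,0],[0,0,0],[0,0,0],[0,0,0],[0,0,0],[0,0,0],[0,0,0],[0,0,0]]}}

```text
clock: 33.8
eef_pos: [0.563, -0.0767, 0.2914]
tool_rot: [-0.006, 0.976, 0.001, 0.217]
ft_force: [-0.3, -0.3, -0.6]
grip_width: 0.0382
grasp_force: 0.0
```

```bash
python3 plan.py 0 0 0 0
python3 - <<'E'
from plan import *
c=snap("wrist"); F=(c["P"]-A)@B*1000; ok=np.isfinite(F[...,0])
def pts(h,d,cu,cl,r): return F[ok&(abs(F[...,2]-h)<d)&(np.hypot(F[...,0]-cu,F[...,1]-cl)<r)]
q=pts(64.5,3,100,-66,20); po=q.mean(0); q2=pts(22,2.5,33,-97,11); pv=q2.mean(0)
d=po-pv; print("post",po,"pivot",pv,"dir deg left",np.degrees(np.arctan2(d[1],d[0])),np.hypot(d[0],d[1]))
b=pts(64,4,0,0,36)[:,:2].astype(np.float32); e=cv2.fitLine(b,cv2.DIST_L2,0,.01,.01).ravel(); print("wheel",np.arctan(e[1]/e[0]),len(b))
save(c,"pics/w6.png")
E
```

```text
t 33.8 face now [ 98.8 -63.5 159.1] psi -0.002 j [-0.18 -0.01 -0.14  1.02  0.08 -0.18] F [-0.6 -0.3 -0.4] w 0.0382
slide [0.395 0.255 0.636] rot [-0.001  0.002  0.004]
post [ 99.1042 -65.9003  64.9582] pivot [ 31.6041 -97.2798  22.2841] dir deg left 24.932859563530382 74.43745932416661
wheel -0.0034811755 1811
```

View pics/w6.png

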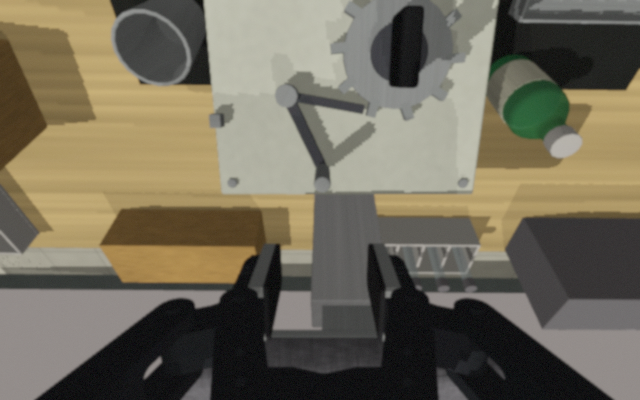

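The picture shows the bar pointing up-slope at (407,45), the pawl tip between the teeth at (365,108) and the cup and bottle undisturbed. The pawl direction is 24.9° left (pawl ≈ 0), the wheel is at ≈ 0, and the arm is clear.

```bash
python3 -c "
from workcell import bot
print(bot.job_done())"
```

```text
the job is handed in; nothing more can be done
None
```

Job handed in at about 34 s: pawl thrown back, wheel turned back until the rest was on its stop (wheel ≈ 0), pawl back fully in the teeth (≈ 0) and let go, nothing else touched as far as the pictures show; a first pass at the pawl missed because the fingertips sat about 39 mm short of the reported TCP.

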